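# Fetch the tweezers from behind the carton of mirror blanks

### The job

The tweezers lie on the dark mat right behind the long white carton of mirror blanks, too close to it to be gripped. Move the carton aside without tipping it, lay the tweezers flat and lengthwise in the middle of the shallow steel tray, then put the carton back upright where it stood, square with the mat.

Things in the scene. Friction and masses are not known exactly. Their poses are not given: they have to be found in the camera images.
- carton_center (a point): centre, half-way up (29 mm above its underside), of the long white carton on the dark mat: 49 mm along its x, 115 mm along its y, 58 mm high, about 0.16 kg, z up. Its -x side faces the robot; the tweezers lie along its +x side, 5 mm from it. Grip it across x, by its upper half only, so that the far finger stays above the tweezers.
- tweezers_center (a point): centre, half-way up (5 mm above the underside), of the light metal tweezers that lie flat behind the carton: 122 mm along their y, 13 mm across along their x, 10 mm high, 16 g. Grip them here, across x. (A plain steel rod and a marker pen of similar length lie elsewhere on the desk.)
- tray_center (a point): middle of the upper face of the floor of the shallow dark steel tray, 2 mm above the desk. The tray is fixed, 190 mm along its y (its length), 130 mm along its x, walls 2 mm thick, rim 12 mm above the desk. The tweezers shall lie along its y, either way round.
- mat: dark rubber mat fixed to the desk, 150 mm along its x, 170 mm along its y, 3 mm thick; origin at the centre of its underside (desk top, z = 0). The carton's sides are parallel to its edges at the start. The strip of desk straight before the robot (world x 0.41 to 0.49, y -0.05 to 0.10 m) is bare: the carton can be set down there.

How it is judged:
By the outcome, as a careful person would: the job done as asked, in the order asked, and still so for the second after the job is handed in, with the robot touching nothing.
It also fails if it takes over 64 s, if anything falls off the work surface, if the arm or the gripper's body presses on something with over 40 N, if the wrist force passes 120 N, or if a joint passes its speed limit or range.

### The arm

A 6-joint arm with a two-finger parallel gripper is mounted at the origin on a cart in front of the work surface, level with it; the furniture and walls round the work are solid. World frame = base frame: x ahead of the robot, y to its left, z up, the work surface at z = 0. Lengths are in m, angles in degrees, forces in N, time in s.
With the tool pointing down it reaches from about 0.325 to 0.85 m from the base axis. Payload 15.5 kg.
Tool frame: the origin (TCP) lies midway between the tips of the shut fingers; the grasp point (between the pads) lies 19 mm behind it; z points along the fingers, y is the line along which they close (so a half turn about z gives the same grasp; the last joint's range is limited). The gripper opens to 91 mm and grips with 3 to 60 N. Pads are 32 mm wide; open, the fingers measure 118 mm over their backs; the gripper's body (76 mm by 178 mm) begins 60 mm behind the grasp point.
Start: joints at [62.939, 28.281, 77.091, -0, 74.628, -5.472], TCP at [0.23, 0.581, 0.214] pointing down, gripper open.
Joint ranges: [-166.48, 166.48], [-47.26, 123.95], [12.59, 153.08], [-70.14, 250.14], [6.76, 159.57], [-176.63, 176.63]. Speed limits (degrees/s): [108.29, 108.29, 147.25, 172.46, 172.46, 172.46].

### API

Orientations are given as a 3x3 rotation matrix whose columns are the frame's x, y, z axes.
In Python, from bench import ctrl gives the robot as it stands. The module is installed in compiled form; this text tells all that it offers. Calls block until the motion is done:
- ctrl.goto(position, orientation): joint-space move of the TCP to a pose.
- ctrl.move_l(position, vel=0.15, ori=None, contact_N=None): straight line of the TCP; ori=None keeps the orientation; vel is the mean speed in m/s. With contact_N (N) it stops when the force on the tool has changed by that much, and returns True; else False.
- ctrl.movej(angles): joint-space move.
- ctrl.command_gripper(opening): opening from 0.0 (shut) to 1.0 (fully open); the grip force is fixed at half the most; returns when the fingers have stopped.
- ctrl.sleep(seconds).
- ctrl.ik(position, orientation): joint angles nearest the present ones, or None.
- ctrl.read_camera(name): name is "scene" or "side" or "wrist"; returns the picture (384x512x3 uint8, blue, green, red); there is no depth.
- ctrl.camera_params(name): a dict with "fx", "fy", "cx", "cy" (pixels), "D" ([k1, k2, p1, p2, k3] as OpenCV has them; the pictures are not rectified), "pose" (4x4, takes a point from camera to world coordinates); the wrist camera has in their place "T_tool_cam" (4x4, takes a point from camera to tool coordinates, whose origin is the TCP and whose axes are the flange's). Camera axes: x right, y up, looking along -z (the intrinsics and any distortion apply to the point x, -y, -z); pixel columns grow to the right and rows downward; lengths in m; the calibration is good to about 2 mm. A picture is of the moment at which its call begins: read the wrist's pose just before it. camera_params takes no time and is no camera call.
A pose or a line that the arm cannot do raises ctrl.MotionError and nothing moves.
- ctrl.sign_off(): hands the job in; it is judged then, once.
Readings, each from a call of its own:
- ctrl.current_t(): time.
- ctrl.current_q(): joint angles.
- ctrl.current_dq(): joint speeds.
- ctrl.current_effort(): joint torques, N m.
- ctrl.current_tool_pos(): TCP position.
- ctrl.current_eef_rot(): TCP orientation.
- ctrl.current_contact_force(): force on the tool from outside, world axes, zero at the start.
- ctrl.current_wrist_torque(): the same for the moment, N m.
- ctrl.current_grip_width(): opening from 0.0 (shut) to 1.0 (fully open).
- ctrl.current_grasp_force(): force on a finger pad.
Only numpy, scipy, OpenCV 4.12 (cv2) and the standard library are available. Lean on these libraries where they do the work, as an engineer would, in place of code of your own. Each camera call takes 0.05 s, during which the arm holds its last target. There are 200 camera calls.

## Working session

There is one attempt and no reset: what is moved stays moved. The work goes in short steps, each a Python script; the robot and the scene stay as the last script left them, time stands still between calls to the robot, and variables do not carry over. Pictures are saved under pics/ and viewed, at most 10 in all, crops included, and the job is handed in when it is done.

```bash
mkdir -p pics; python3 - <<'E'
from bench import ctrl
import cv2,numpy as np
np.set_printoptions(precision=4,suppress=True)
for n in("scene","side"):
    cv2.imwrite(f"pics/{n}0.png",ctrl.read_camera(n))
    p=ctrl.camera_params(n);print(n,p)
print(ctrl.camera_params("wrist"),ctrl.current_eef_rot(),ctrl.current_t())
E
```

```text
scene {'fx': 374.3868051801248, 'fy': 374.3868051801248, 'cx': 250.24291337745044, 'cy': 199.20474176552287, 'D': array([-0.1112,  0.    ,  0.    ,  0.    ,  0.    ]), 'pose': array([[ 0.801 ,  0.4143, -0.4321,  0.1839],
       [-0.5986,  0.5439, -0.5881, -0.2982],
       [-0.0086,  0.7297,  0.6837,  0.6242],
       [ 0.    ,  0.    ,  0.    ,  1.    ]])}
side {'fx': 409.6470473246864, 'fy': 409.6470473246864, 'cx': 257.3125330493514, 'cy': 198.63675180736897, 'D': array([0.015, 0.   , 0.   , 0.   , 0.   ]), 'pose': array([[ 0.9626,  0.1   , -0.2518,  0.3062],
       [-0.2705,  0.4067, -0.8726, -0.5385],
       [ 0.0151,  0.9081,  0.4185,  0.4336],
       [ 0.    ,  0.    ,  0.    ,  1.    ]])}
{'fx': 275.23219981904487, 'fy': 275.23219981904487, 'cx': 252.15902806811215, 'cy': 190.90988139270328, 'D': array([-0.0664,  0.    ,  0.    ,  0.    ,  0.    ]), 'T_tool_cam': array([[-0.0013,  0.9632,  0.2688,  0.0754],
       [ 1.    ,  0.0014,  0.0001,  0.0009],
       [-0.0003,  0.2688, -0.9632, -0.1705],
       [ 0.    ,  0.    ,  0.    ,  1.    ]])} [[-0.9299  0.3679 -0.0005]
 [ 0.3679  0.9299 -0.001 ]
 [ 0.0001 -0.0011 -1.    ]] 0.1
```

View pics/scene0.png

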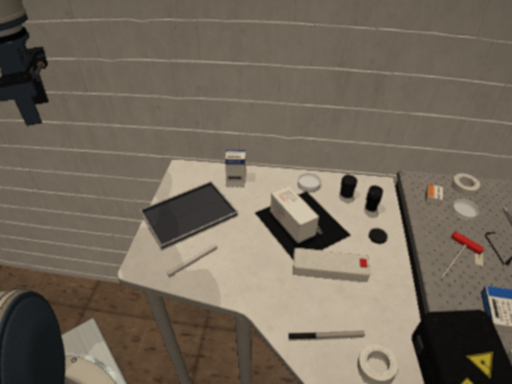

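View pics/side0.png

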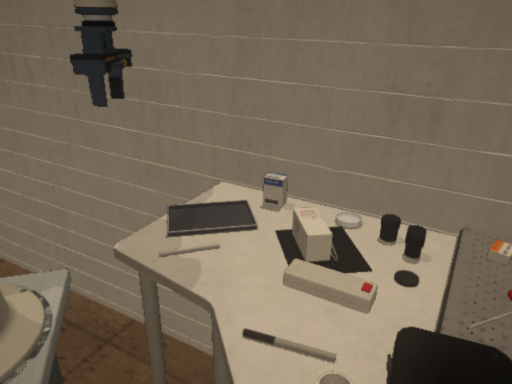

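The scene view shows the carton at about (295,215) on the mat, the tray at (190,213), the rod at (192,260) and the pen at (327,335). The side view shows the carton at (312,235), with the tweezers' tip visible at (333,253). Next I'll compute rough positions and go look with the wrist camera.

```bash
cat > h.py <<'E'
from bench import ctrl
import cv2,numpy as np
np.set_printoptions(precision=4,suppress=True)
def cam(n):
    p=ctrl.camera_params(n)
    if n=="wrist":
        T=np.eye(4);T[:3,:3]=ctrl.current_eef_rot();T[:3,3]=ctrl.current_tool_pos();p["pose"]=T@p["T_tool_cam"]
    return p
def snap(n,f=None):
    p=cam(n);im=ctrl.read_camera(n)
    if f: cv2.imwrite("pics/"+f,im); np.save("pics/"+f+".npy",p["pose"])
    return p,im
def rays(p,uv):
    K=np.array([[p["fx"],0,p["cx"]],[0,p["fy"],p["cy"]],[0,0,1]])
    x=cv2.undistortPoints(np.array(uv,float).reshape(-1,1,2),K,np.array(p["D"])).reshape(-1,2)
    d=np.c_[x[:,0],-x[:,1],-np.ones(len(x))]@p["pose"][:3,:3].T
    return p["pose"][:3,3],d
def plane(p,uv,z):
    o,d=rays(p,uv); return o+d*((z-o[2])/d[:,2])[:,None]
def tri(p1,uv1,p2,uv2):
    o1,d1=rays(p1,uv1);o2,d2=rays(p2,uv2);out=[]
    for a,b in zip(d1,d2):
        s=np.linalg.lstsq(np.c_[a,-b],o2-o1,rcond=None)[0]
        out.append(np.r_[(o1+s[0]*a+o2+s[1]*b)/2,np.linalg.norm(o1+s[0]*a-o2-s[1]*b)])
    return np.array(out)
def down(th):  # tool y axis along world angle th (deg)
    c,s=np.cos(np.radians(th)),np.sin(np.radians(th))
    y=np.array([c,s,0]);z=np.array([0,0,-1.]);return np.c_[np.cross(y,z),y,z]
E
python3 - <<'E'
from h import *
s=cam("scene")
print("tray",plane(s,[(143,210),(209,183),(237,213),(165,245)],.012))
print("mat",plane(s,[(257,213),(349,232),(301,257)],.003))
print("rod,pen,box",plane(s,[(192,260),(327,335),(235,185),(330,265),(310,186)],.01))
c=plane(s,[(290,215)],.03)[0];print(c)
for th in range(-180,180,30):
    q=ctrl.ik(c+[0,0,.3],down(th))
    print(th,q)
E
```

```text
tray [[0.3481 0.3514 0.012 ]
 [0.524  0.339  0.012 ]
 [0.5188 0.2096 0.012 ]
 [0.3404 0.2241 0.012 ]]
mat [[0.5609 0.1888 0.003 ]
 [0.6877 0.0169 0.003 ]
 [0.5552 0.0304 0.003 ]]
rod,pen,box [[ 0.3672  0.1561  0.01  ]
 [ 0.4708 -0.1301  0.01  ]
 [ 0.5729  0.2949  0.01  ]
 [ 0.584  -0.0246  0.01  ]
 [ 0.7196  0.1783  0.01  ]]
[0.599  0.1182 0.03  ]
-180 [   5.5648   22.2472   69.0109   -0.       88.7419 -174.4352]
-150 [  5.5648  22.2472  69.0109  -0.      88.7419 155.5648]
-120 [  5.5648  22.2472  69.0109  -0.      88.7419 125.5648]
-90 [ 5.5648 22.2472 69.0109 -0.     88.7419 95.5648]
-60 [ 5.5648 22.2472 69.0109 -0.     88.7419 65.5648]
-30 [ 5.5648 22.2472 69.0109 -0.     88.7419 35.5648]
0 [ 5.5648 22.2472 69.0109 -0.     88.7419  5.5648]
30 [  5.5648  22.2472  69.0109  -0.      88.7419 -24.4352]
60 [  5.5648  22.2472  69.0109  -0.      88.7419 -54.4352]
90 [  5.5648  22.2472  69.0109  -0.      88.7419 -84.4352]
120 [   5.5648   22.2472   69.0109   -0.       88.7419 -114.4352]
150 [   5.5648   22.2472   69.0109   -0.       88.7419 -144.4352]
```

```bash
python3 - <<'E'
from h import *
ctrl.goto([.50,.19,.26],down(0));print(ctrl.current_t(),ctrl.current_q())
snap("wrist","w1.png");
ctrl.goto([.68,.10,.24],down(0));print(ctrl.current_t())
snap("wrist","w2.png")
a,b=[cv2.imread(f"pics/w{i}.png") for i in(1,2)]
cv2.imwrite("pics/w1b.png",cv2.resize(a,(800,600),interpolation=cv2.INTER_CUBIC))
cv2.imwrite("pics/w2b.png",cv2.resize(b,(800,600),interpolation=cv2.INTER_CUBIC))
E
```

```text
1.8417 [14.4868 18.4514 86.0129  0.0099 75.5465 14.3986]
2.7167
```

View pics/w1b.png

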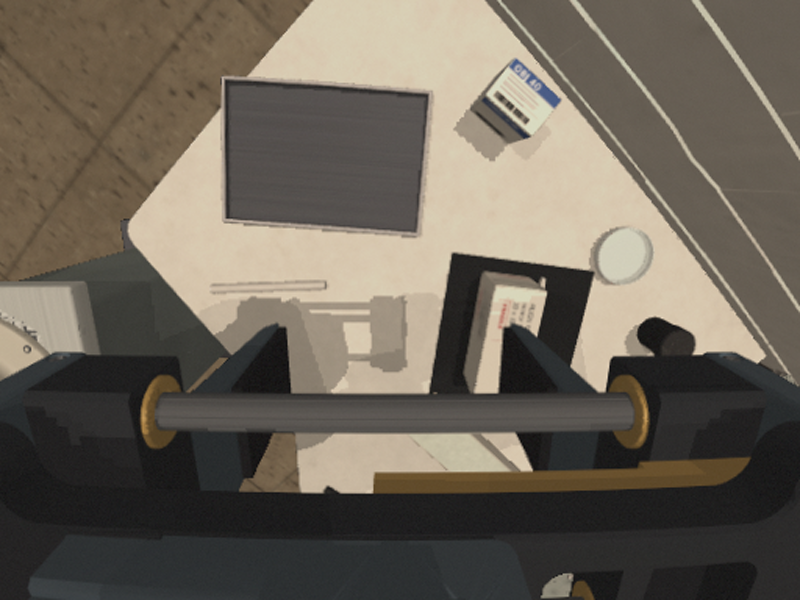

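View pics/w2b.png

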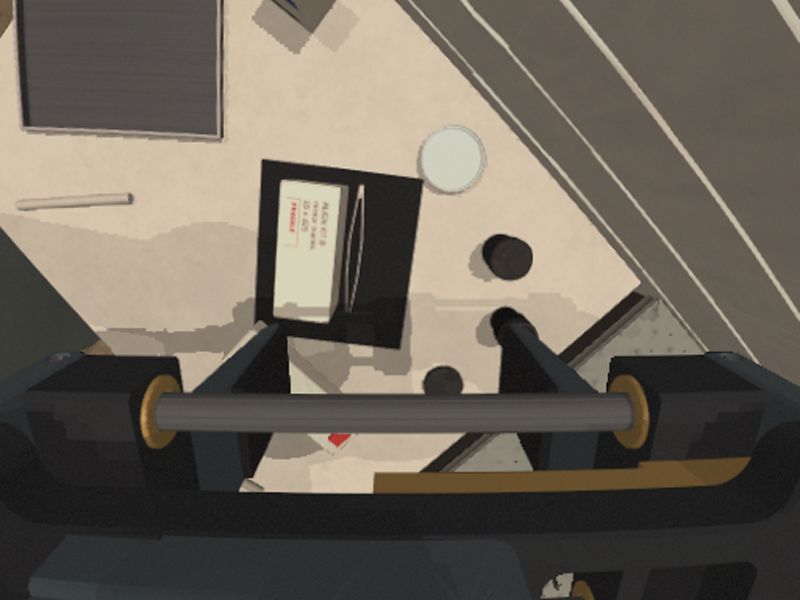

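View 2 (at 800x600) shows the mat corners at (263,160), (423,180), (402,348) and (257,320). The carton's top face runs from (282,180) to (330,322), and the tweezers from (361,186) to (352,312). In view 1 the tray rim runs (222,77), (433,91), (418,237), (223,222). Now a second nearby view, so I can triangulate.

```bash
cat > seg.py <<'E'
from h import *
def quad(mask):
    cs,_=cv2.findContours(mask.astype(np.uint8),cv2.RETR_EXTERNAL,cv2.CHAIN_APPROX_NONE)
    c=cv2.convexHull(max(cs,key=cv2.contourArea))
    for e in np.arange(1,15,.5):
        q=cv2.approxPolyDP(c,e,True)
        if len(q)<=4: break
    q=q.reshape(-1,2).astype(float)
    # refine: line fit to contour points near each side
    pts=max(cs,key=cv2.contourArea).reshape(-1,2).astype(float);L=[]
    for a,b in zip(q,np.roll(q,-1,0)):
        d=(b-a)/np.linalg.norm(b-a);r=pts-a;t=r@d;n=abs(r@[-d[1],d[0]])
        s=pts[(n<2.5)&(t>.12*np.linalg.norm(b-a))&(t<.88*np.linalg.norm(b-a))]
        vx,vy,x,y=cv2.fitLine(s.astype(np.float32),cv2.DIST_HUBER,0,.01,.01).ravel();L.append(np.cross([x,y,1],[x+vx,y+vy,1]))
    c=[np.cross(L[i-1],L[i]) for i in range(4)];return np.array([v[:2]/v[2] for v in c])
def seg(im,box):  # box around the mat in full-res pixels
    x0,y0,x1,y1=box;g=cv2.cvtColor(im,cv2.COLOR_BGR2GRAY);m=np.zeros_like(g);m[y0:y1,x0:x1]=1
    return g,m
E
python3 - <<'E'
from seg import *
ctrl.goto([.72,.03,.22],down(0));print(ctrl.current_t())
snap("wrist","w3.png")
a,b=[cv2.imread(f"pics/w{i}.png") for i in(2,3)]
A=a[90:235,150:290];B=b[20:240,60:290]
A=cv2.resize(A,None,fx=4,fy=4,interpolation=0);cv2.imwrite("pics/w2c.png",A)
cv2.imwrite("pics/w3b.png",cv2.resize(b,(800,600),interpolation=cv2.INTER_CUBIC))
g=cv2.cvtColor(a,cv2.COLOR_BGR2GRAY)
for r in (130,150,170,190): print(r,g[r,155:285])
E
```

```text
3.1917
130 [196 197 196 197 197 198 197 196 194 196 165  89  37  35  37  34  35  33
  34  36  38  37  35  93 191 209 211 209 211 212 209 195 157 134 172 204
 195 201 207 187 181 193 188 202 208 205 191 186 184 208 209 204 179 140
 167 198 209 211 210 211 210 198 127 109 107 108 100  59  34  35  34  32
  83 129  44  27  97 150  43  35  37  36  37  35  34  35  36  36  37  35
  36  34  35  36  34  34  36  34  33  36  36  35  35  36  37  33  34  35
  36  38  34  38  37  62 147 200 199 199 198 197 198 198 198 198 198 197
 197 198 198 199]
150 [180 179 179 180 179 180 181 178 180 158  94  32  30  31  35  33  34  34
  35  36  38  35 104 200 210 209 209 211 208 210 210 211 209 210 205 186
 210 210 210 210 209 209 209 200 160 143 178 201 209 205 195 192 188 183
 207 211 211 210 211 198 142 107 108 108 100  67  36  33  83 125  45  34
  35  31  30  68 108  89  32  34  35  33  38  36  36  33  36  37  36  35
  33  35  35  34  34  36  33  37  38  37  34  37  37  37  36  37  35  37
  33  37  50 134 196 197 197 195 198 196 197 196 197 195 196 197 197 197
 195 195 195 195]
170 [181 181 181 183 182 18
[... 338 characters left out ...]
 35
  34  35  36  37  35  37  37  35  38  33  33  36  37  39  33  35  37  39
 126 196 198 198 197 198 197 197 196 198 197 198 197 196 194 196 196 195
 196 195 194 196]
190 [180 180 180 166 153 153 152 152  95  30  27  29  25  29  25  30  29  28
  29  29 141 207 210 210 210 209 209 209 209 209 211 210 209 209 210 210
 210 208 209 210 210 210 209 210 210 210 209 209 210 210 209 209 210 210
 209 207 179 101  99 103 100  77  33  33  31  52  82  84  32  40  85 106
  35  35  32  37  35  34  35  37  36  32  33  36  38  36  32  34  32  29
  31  31  30  32  29  31  33  31  30  29  29  31  31  28  31  79 146 184
 183 182 182 184 182 181 180 180 179 181 181 181 179 179 180 184 196 195
 194 196 197 197]
```

View pics/w3b.png

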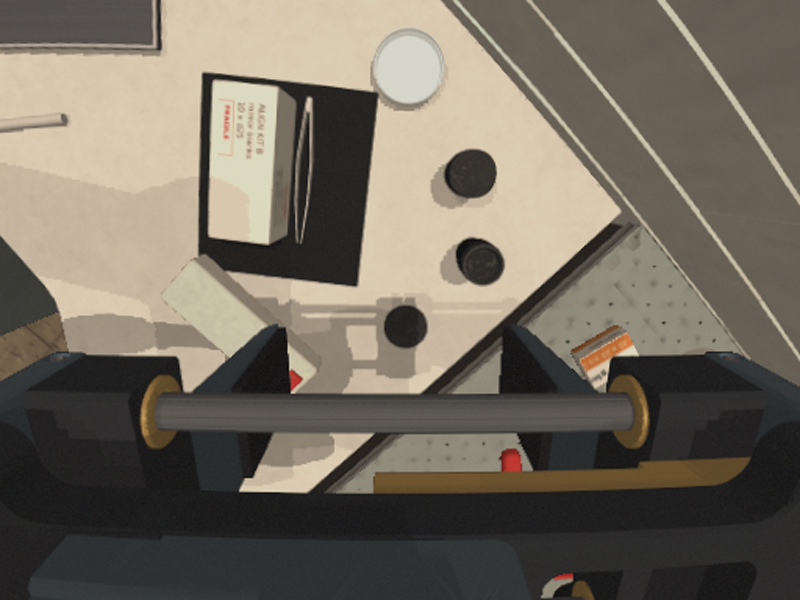

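View 3 shows the whole mat at (203,73), (377,93), (357,286) and (199,266), with the carton top at (210..280, 80..243) and the tweezers from (309,97) to (300,243). Segmenting both views and triangulating.

```bash
cat >> seg.py <<'E'
def analyse(n,box):
    im=cv2.imread(f"pics/w{n}.png");p=ctrl.camera_params("wrist");p["pose"]=np.load(f"pics/w{n}.png.npy")
    g=cv2.cvtColor(im,cv2.COLOR_BGR2GRAY);w=np.zeros_like(g);x0,y0,x1,y1=box;w[y0:y1,x0:x1]=1
    nl,l,st,_=cv2.connectedComponentsWithStats(((g<115)&(w>0)).astype(np.uint8))
    k=1+np.argmax(st[1:,4]);matq=quad(l==k)
    h=cv2.fillConvexPoly(np.zeros_like(g),cv2.convexHull(np.argwhere(l==k)[:,::-1].astype(np.int32)),1)
    h=cv2.erode(h,np.ones((5,5)))
    br=((g>140)&(h>0)).astype(np.uint8);br=cv2.morphologyEx(br,cv2.MORPH_CLOSE,np.ones((5,5)))
    nl,l,st,ce=cv2.connectedComponentsWithStats(br);k=1+np.argmax(st[1:,4]);carq=quad(l==k)
    cx=carq[:,0].max()
    tw=((g>60)&(h>0)).astype(np.uint8);tw[cv2.dilate((l==k).astype(np.uint8),np.ones((3,19)))>0]=0
    tw=cv2.morphologyEx(tw,cv2.MORPH_CLOSE,np.ones((3,15)))
    nl,l,st,ce=cv2.connectedComponentsWithStats(tw);k=1+np.argmax(st[1:,4])
    pts=np.argwhere(l==k)[:,::-1].astype(float)
    return p,order(matq),order(carq),pts
def order(q): # TL,TR,BR,BL
    s=q.sum(1);d=q[:,0]-q[:,1];return q[[s.argmin(),d.argmax(),s.argmax(),d.argmin()]]
E
python3 - <<'E'
from seg import *
R=[]
for n,box in((2,(155,95,285,230)),(3,(115,40,255,190))):
    p,m,c,t=analyse(n,box);R.append((p,m,c,t));print(n,"mat px",m,"\ncar",c)
    M=plane(p,m,.003);C=plane(p,c,.061)
    print("mat",M.mean(0),np.degrees(np.arctan2(*(M[1]-M[0])[1::-1])),np.linalg.norm(M-np.roll(M,-1,0),axis=1),np.degrees(np.arctan2(*(M[0]-M[3])[1::-1])))
    print("car",C.mean(0),np.degrees(np.arctan2(*(C[1]-C[0])[1::-1])),np.linalg.norm(C-np.roll(C,-1,0),axis=1),np.degrees(np.arctan2(*(C[0]-C[3])[1::-1])))
    T=plane(p,t,.008);pa=np.linalg.svd(T-T.mean(0))[2][0];pa=pa*np.sign(pa[1]);s=(T-T.mean(0))@pa
    print("tw",len(t),T.mean(0)+pa*(s.max()+s.min())/2,np.degrees(np.arctan2(pa[1],pa[0])),np.ptp(s))
    R[-1]+=((t[t[:,1].argmin()],t[t[:,1].argmax()]),)
print("tri mat",tri(R[0][0],R[0][1],R[1][0],R[1][1]));print("car",tri(R[0][0],R[0][2],R[1][0],R[1][2]))
print("tw",tri(R[0][0],R[0][4],R[1][0],R[1][4]))
# tray
p=ctrl.camera_params("wrist");p["pose"]=np.load("pics/w1.png.npy")
f=512/800;uv=np.array([(222,77),(433,91),(418,237),(223,222)])*f
Q=plane(p,uv,.012);print("tray",Q,Q.mean(0),np.linalg.norm(Q-np.roll(Q,-1,0),axis=1))
print("tray scene",tri(p,uv,cam("scene"),[(143,210),(209,183),(237,213),(165,245)]))
E
```

```text
2 mat px [[168.1173 101.7689]
 [269.6537 114.3607]
 [255.1748 229.    ]
 [160.3235 229.    ]] 
car [[179.7102 114.901 ]
 [217.2581 119.6871]
 [209.4723 206.1733]
 [174.94   200.7712]]
mat [0.6204 0.0935 0.003 ] -7.1865415536071975 [0.1461 0.1783 0.1529 0.1978] 81.76298735630722
car [0.6067 0.1184 0.061 ] -7.531062649108761 [0.0467 0.1135 0.0467 0.112 ] 82.83909760584375
tw 496 [0.6429 0.1126 0.008 ] 82.94161449534467 0.12117926813893803
3 mat px [[129.4412  46.0404]
 [241.1708  58.8918]
 [227.441  183.021 ]
 [126.1116 167.7987]] 
car [[135.8155  50.9085]
 [176.9674  55.3181]
 [171.7433 155.849 ]
 [133.2196 150.7737]]
mat [0.622  0.1044 0.003 ] -7.216621885794484 [0.1479 0.1687 0.1485 0.1641] 82.38318574968488
car [0.6067 0.1182 0.061 ] -7.168209051355976 [0.0467 0.1137 0.0473 0.113 ] 82.86565397396514
tw 1349 [0.6385 0.1138 0.008 ] 83.03696785280769 0.12370850235311956
tri mat [[0.5607 0.1957 0.0055 0.0004]
 [0.7057 0.1779 0.0003 0.001 ]
 [0.6862 0.019  0.0426 0.0045]
 [0.577  0.0489 0.1045 0.0167]]
car [[0.5906 0.1774 0.0611 0.0002]
 [0.6371 0.1713 0.0621 0.    ]
 [0.6227 0.0584 0.0596 0.0004]
 [0.5754 0.0651 0.0579 0.0007]]
tw [[0.6497 0.1731 0.0147 0.0015]
 [0.6366 0.0541 0.0165 0.0028]]
tray [[0.3444 0.359  0.012 ]
 [0.5357 0.3451 0.012 ]
 [0.5238 0.2126 0.012 ]
 [0.3339 0.2279 0.012 ]] [0.4344 0.2862 0.012 ] [0.1918 0.1331 0.1906 0.1316]
tray scene [[0.3466 0.3573 0.0096 0.007 ]
 [0.5335 0.349  0.0006 0.0072]
 [0.5227 0.2128 0.0076 0.0031]
 [0.3375 0.226  0.013  0.0073]]
```

Both views agree on the carton: centre (0.607, 0.118), yaw -7.1°, top at z≈0.060. The tray is centred at (0.434, 0.286) with its length at -4.4°. Moving the carton aside now.

```bash
python3 - <<'E'
from h import *
R=down(-7.1);C=np.array([.6067,.1183])
ctrl.goto([*C,.14],R)
print(ctrl.move_l([*C,.036],vel=.1,contact_N=6),ctrl.current_tool_pos())
ctrl.command_gripper(0.)
print("w",ctrl.current_grip_width()*91,ctrl.current_grasp_force(),ctrl.current_tool_pos())
ctrl.move_l([*C,.10],vel=.1)
print("w",ctrl.current_grip_width()*91,ctrl.current_grasp_force(),ctrl.current_contact_force())
ctrl.move_l([.45,.025,.09],vel=.15)
ctrl.move_l([.45,.025,.04],vel=.1)
print(ctrl.move_l([.45,.025,.028],vel=.02,contact_N=3),ctrl.current_tool_pos(),ctrl.current_t())
ctrl.command_gripper(1.)
ctrl.move_l([.45,.025,.14],vel=.15)
ctrl.goto([.62,.04,.22],down(-7.1))
snap("wrist","w4.png")
ctrl.goto([.68,.06,.20],down(-7.1))
snap("wrist","w5.png");print(ctrl.current_t())
b=cv2.imread("pics/w4.png");cv2.imwrite("pics/w4b.png",cv2.resize(b,(800,600),interpolation=cv2.INTER_CUBIC))
E
```

```text
False [0.6071 0.1183 0.0366]
w 47.69983238950005 30.000203847885132 [0.6067 0.1183 0.036 ]
w 47.66050116149431 29.999721944332123 [-0.2677 -0.5833 -1.8514]
True [0.4502 0.025  0.0334] 9.0917
12.0
```

View pics/w4b.png

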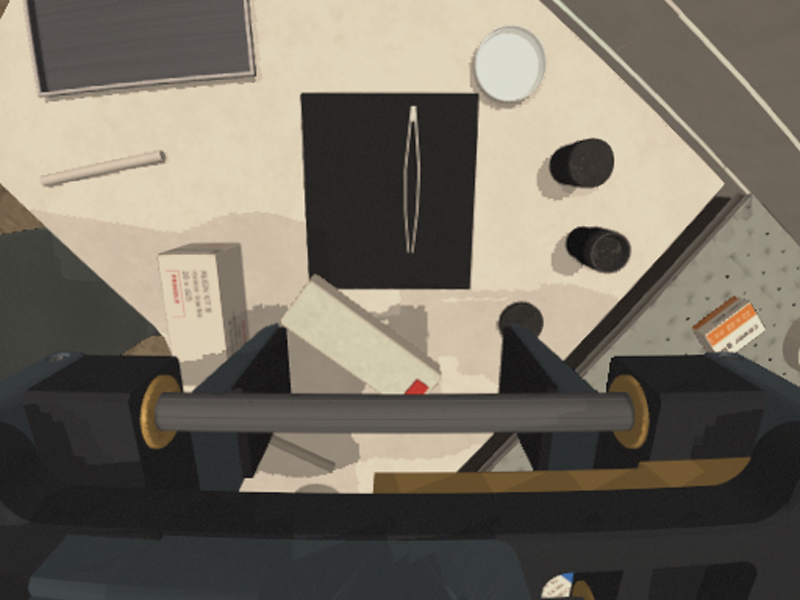

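The carton stands upright at (200,300). The tweezers now lie clear on the mat from (413,107) to (410,252), and the mat corners are visible. Measuring the tweezers in both views.

```bash
python3 - <<'E'
from seg import *
O=[]
for n in(4,5):
    im=cv2.imread(f"pics/w{n}.png");p=ctrl.camera_params("wrist");p["pose"]=np.load(f"pics/w{n}.png.npy")
    g=cv2.cvtColor(im,cv2.COLOR_BGR2GRAY)
    nl,l,st,_=cv2.connectedComponentsWithStats((g[:190]<115).astype(np.uint8))
    # mat = dark component whose centre lies nearest the mat's projected place
    best=None
    for k in range(1,nl):
        if 3000<st[k,4]:
            ys,xs=np.nonzero(l==k);P=plane(p,[(xs.mean(),ys.mean())],.003)[0]
            d=np.hypot(P[0]-.622,P[1]-.105)
            if best is None or d<best[0]: best=(d,k)
    m=np.zeros_like(g);m[:190]=(l==best[1]);mq=order(quad(m));M=plane(p,mq,.003)
    print(n,"mat",mq.round(1).tolist(),M.mean(0),np.linalg.norm(M-np.roll(M,-1,0),axis=1),[np.degrees(np.arctan2(*v[1::-1])) for v in(M[1]-M[0],M[2]-M[3],M[0]-M[3],M[1]-M[2])])
    h=cv2.erode(cv2.fillConvexPoly(np.zeros_like(g),mq.round().astype(np.int32),1),np.ones((9,9)))
    t=cv2.morphologyEx(((g>60)&(h>0)).astype(np.uint8),cv2.MORPH_CLOSE,np.ones((3,13)))
    nl,l,st,_=cv2.connectedComponentsWithStats(t);k=1+np.argmax(st[1:,4]);pt=np.argwhere(l==k)[:,::-1].astype(float)
    T=plane(p,pt,.008);pa=np.linalg.svd(T-T.mean(0))[2][0];pa*=np.sign(pa[1]);s=(T-T.mean(0))@pa
    e=T[:,:2].mean(0);i=(abs(s)<.02);mid=T[i].mean(0)
    print("tw",len(pt),T.mean(0)+pa*(s.max()+s.min())/2,mid,np.degrees(np.arctan2(pa[1],pa[0])),np.ptp(s))
    O.append((p,mq,[pt[s.argmax()],pt[s.argmin()],pt.mean(0)]))
for j in(1,2):print(tri(O[0][0],O[0][j],O[1][0],O[1][j]))
E
```

```text
4 mat [[192.4, 60.0], [305.9, 60.0], [299.8, 184.0], [197.6, 184.0]] [0.6218 0.103  0.003 ] [0.1482 0.167  0.1481 0.1673] [np.float64(-7.237009788244177), np.float64(-7.134808737035226), np.float64(82.4829237852564), np.float64(82.43714714677277)]
tw 798 [0.6423 0.1128 0.008 ] [0.6423 0.1128 0.008 ] 82.02549118804913 0.12296424291341512
5 mat [[145.1, 80.0], [261.0, 80.0], [261.0, 189.0], [154.2, 189.0]] [0.6234 0.1159 0.003 ] [0.1467 0.1415 0.1484 0.1431] [np.float64(-7.725767308415363), np.float64(-7.129201683322151), np.float64(82.61858070603472), np.float64(83.28707691320508)]
tw 851 [0.642  0.1124 0.008 ] [0.642  0.1129 0.008 ] 82.39485193181726 0.12330458974593675
[[ 0.5586  0.1963  0.0002  0.001 ]
 [ 0.7045  0.1755  0.0112  0.0004]
 [ 0.6883  0.0148 -0.029   0.0241]
 [ 0.5355  0.0395 -0.0077  0.0245]]
[[0.6518 0.1731 0.0099 0.0001]
 [0.6313 0.0504 0.0006 0.0014]
 [0.6423 0.1134 0.0096 0.    ]]
```

```bash
python3 - <<'E'
from h import *
R=down(-7.8);C=np.array([.6423,.1128])
ctrl.goto([*C,.12],R);ctrl.command_gripper(.5)
print(ctrl.move_l([*C,.02],vel=.12),ctrl.move_l([*C,.0055],vel=.03,contact_N=4),ctrl.current_tool_pos())
ctrl.command_gripper(0.)
print("w",ctrl.current_grip_width()*91,ctrl.current_grasp_force())
ctrl.move_l([*C,.10],vel=.1)
print("w",ctrl.current_grip_width()*91,ctrl.current_grasp_force(),ctrl.current_t())
q=[ctrl.ik([.4344,.2862,.1],down(a)) for a in(85.6,-94.4)];print(q)
snap("scene","s6.png");_,b=snap("wrist","w6.png");s=cv2.imread("pics/s6.png")
cv2.imwrite("pics/c6.png",np.hstack([cv2.resize(s[150:270,240:380],(400,343)),cv2.resize(b[100:,100:400],(400,343))]))
E
```

```text
False False [0.6423 0.1128 0.0054]
w 11.672741009373093 30.00023804605007
w 11.803922959827347 29.999943897128105 16.6417
[array([ 26.7997,  28.503 ,  99.208 ,  -0.    ,  52.289 , -58.8003]), array([ 26.7997,  28.503 ,  99.208 ,  -0.    ,  52.289 , 121.1997])]
```

View pics/c6.png

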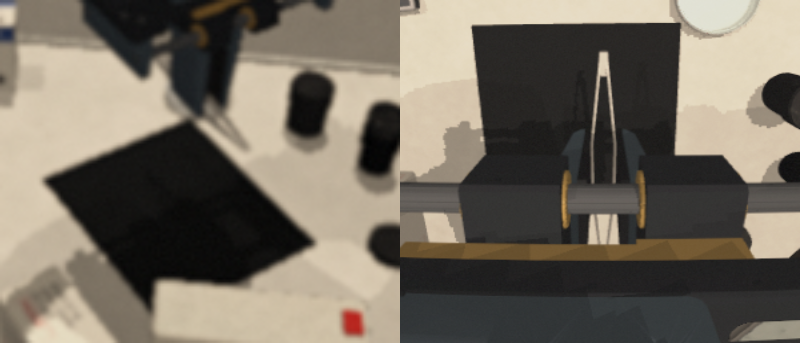

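The tweezers are held level between the pads, with the mat clear. Placing them in the tray.

```bash
python3 - <<'E'
from h import *
R=down(85.6);C=np.array([.4344,.2862])
ctrl.goto([.50,.22,.13],R)
ctrl.move_l([*C,.10],vel=.15);ctrl.move_l([*C,.02],vel=.1)
print(ctrl.move_l([*C,.0035],vel=.015,contact_N=2),ctrl.current_tool_pos(),ctrl.current_contact_force())
ctrl.command_gripper(.35);ctrl.move_l([*C,.10],vel=.12)
ctrl.goto([.40,.22,.24],down(0));snap("wrist","w7.png");print(ctrl.current_t())
b=cv2.imread("pics/w7.png");cv2.imwrite("pics/w7b.png",cv2.resize(b,(800,600),interpolation=cv2.INTER_CUBIC))
E
```

```text
True [0.4343 0.2862 0.0044] [-0.4811 -0.3887  8.4565]
23.5833
```

View pics/w7b.png

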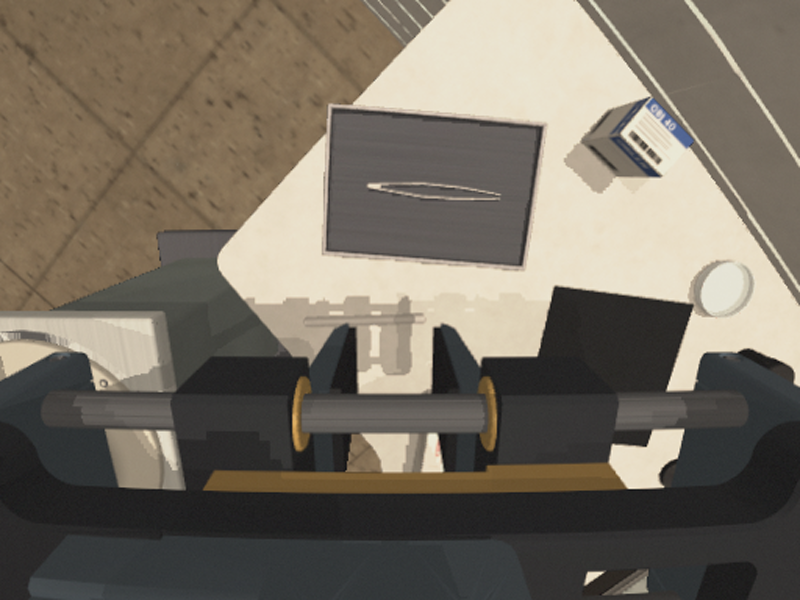

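The tweezers lie flat in the middle of the tray, along its length, from (368,186) to (500,197). The tray corners are (329,104), (546,123), (525,269) and (323,255). Now I'll put the carton back and check.

```bash
python3 - <<'E'
from h import *
p=ctrl.camera_params("wrist");p["pose"]=np.load("pics/w7.png.npy");f=.64
Q=plane(p,np.array([(329,104),(546,123),(525,269),(323,255)])*f,.012);T=plane(p,np.array([(368,186),(500,197)])*f,.007)
print("tray",Q.mean(0),np.degrees(np.arctan2(*(Q[1]+Q[2]-Q[0]-Q[3])[1::-1])),"tw",T.mean(0),np.degrees(np.arctan2(*(T[1]-T[0])[1::-1])))
R=down(-7.1);C=[.6067,.1183];A=[.45,.025]
ctrl.goto([*A,.14],R);ctrl.command_gripper(1.)
print(ctrl.move_l([*A,.0334],vel=.1,contact_N=6))
ctrl.command_gripper(0.);print("w",ctrl.current_grip_width()*91,ctrl.current_tool_pos())
ctrl.move_l([*A,.10],vel=.08);ctrl.move_l([*C,.10],vel=.12);ctrl.move_l([*C,.044],vel=.08)
print(ctrl.move_l([*C,.032],vel=.015,contact_N=2),ctrl.current_tool_pos())
ctrl.command_gripper(1.);ctrl.move_l([*C,.14],vel=.12)
ctrl.goto([.72,.03,.22],down(0));snap("wrist","w8.png");ctrl.goto([.68,.03,.26],down(0));snap("wrist","w9.png")
print(ctrl.current_t())
E
python3 - <<'E'
from seg import *
for n in(8,):
    p,m,c,t=analyse(n,(115,40,255,190));M=plane(p,m,.003);C=plane(p,c,.061)
    print("mat",M.mean(0),np.degrees(np.arctan2(*(M[1]-M[0])[1::-1])),"car",C.mean(0),np.linalg.norm(C-np.roll(C,-1,0),axis=1),[np.degrees(np.arctan2(*v[1::-1])) for v in(C[1]-C[0],C[2]-C[3],C[0]-C[3],C[1]-C[2])])
b=cv2.imread("pics/w8.png");cv2.imwrite("pics/w8b.png",cv2.resize(b,(800,600),interpolation=cv2.INTER_CUBIC))
E
```

```text
tray [0.4342 0.2869 0.012 ] -4.181928587716824 tw [0.4373 0.2856 0.007 ] -4.467446401085028
False
w 47.41860924894167 [0.45   0.025  0.0334]
True [0.6067 0.1183 0.0353]
34.4917
mat [0.6218 0.1037 0.003 ] -7.212588886264343 car [0.6072 0.1181 0.061 ] [0.047  0.1132 0.0472 0.1133] [np.float64(-7.4935966392467535), np.float64(-7.455055753120426), np.float64(82.81544189480279), np.float64(82.92793487230321)]
```

View pics/w8b.png

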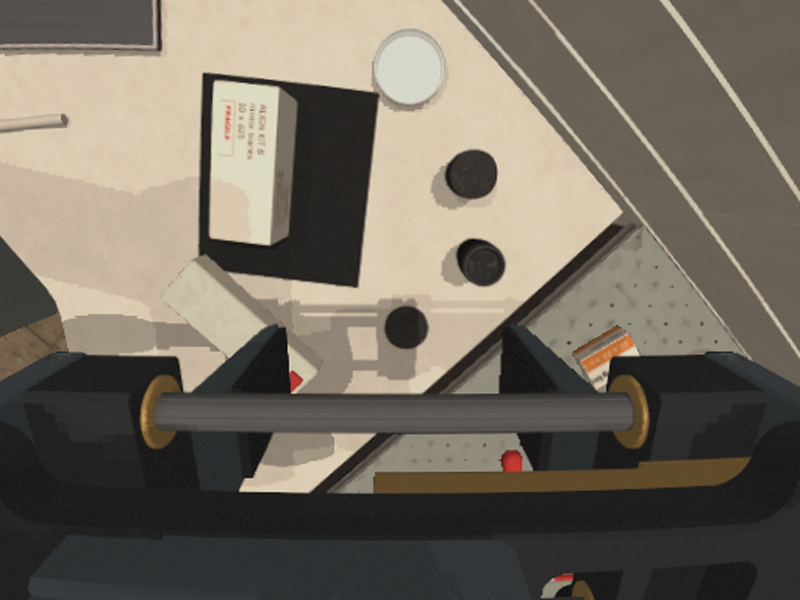

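The carton stands upright at (250,163), within 1 mm of where it was and square with the mat. The tweezers are about 3 mm from the tray's middle and aligned with it. Handing in.

```bash
python3 -c "
from bench import ctrl
print(ctrl.sign_off())"
```

```text
the job is handed in; nothing more can be done
None
```

The job is handed in at about 34 s: the tweezers lie flat and lengthwise about 3 mm from the tray's middle, and the carton is back upright within about 1 mm of where it stood, square with the mat.

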